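# Rack two vials, release the carrier's gate and hold it open

### The arm

A 7-joint arm with a two-finger parallel gripper is mounted at the origin on the work surface. World frame = base frame: x ahead of the robot, y to its left, z up, the work surface at z = 0. Lengths are in m, angles in rad, forces in N, time in s.
With the tool pointing down it reaches from about 0.425 to 0.925 m from the base axis. Payload 6.8 kg.
Tool frame: the origin (TCP) lies at the very end of the fingers, on their centre line; the grasp point (between the pads) lies 19 mm behind it; z points along the fingers, y is the line along which they close (so a half turn about z gives the same grasp; the last joint's range is limited). The gripper opens to 85 mm and grips with 20 to 120 N. Pads are 22 mm wide; open, the fingers measure 114 mm over their backs; the gripper's body (76 mm by 85 mm) begins 54 mm behind the grasp point. The pads swing forward as they close: fully open they stand 13 mm farther back than shut.
Start: joints at [-1.362, 0.477, 0.022, 1.555, -0.011, 1.109, -0.083], TCP at [0.21, 0.641, 0.231] pointing down, gripper open.
Joint ranges: [-2.96, 2.96], [-0.34, 2.1], [-1.41, 1.46], [0.24, 2.44], [-1.37, 4.51], [0.17, 1.92], [-2.96, 2.96]. Speed limits (rad/s): [2.39, 2.39, 3.14, 3.14, 3.14, 3.14, 3.14].

### API

Orientations are given as a unit quaternion [w, x, y, z].
In Python, from station import bot gives the robot as it stands.
- The arm moves only by the tool shift_gripper, called after "Emit:" as name(argument=value, ...) on one line, values as JSON. Schema: {"type":"object","properties":{"moves":{"type":"object","properties":{"sx":{"type":"array","items":{"type":"number"},"minItems":1,"maxItems":20},"sy":{"type":"array","items":{"type":"number"},"minItems":1,"maxItems":20},"sz":{"type":"array","items":{"type":"number"},"minItems":1,"maxItems":20},"spin":{"type":"array","items":{"type":"number"},"minItems":1,"maxItems":20},"finger_gap":{"type":"array","items":{"type":"number"},"minItems":1,"maxItems":20}},"additionalProperties":false,"required":["sx","sy","sz","spin","finger_gap"]},"grip_n":{"type":"number"},"only":{"type":"string"},"quiet":{"type":"boolean"},"lines":{"type":"string"}},"required":["moves"],"additionalProperties":false}. moves is an object with one list for each field, all of the same length, 1 to 20, a row being the entries at one place: sx, sy, sz (the shift in shares of 0.4 m (1.0 is 0.4 m)), spin (a turn about the tool's z in normalised numbers (1 is 90 degrees)), finger_gap (the opening from 0.0 (shut) to 1.0 (fully open)); each row shifts and turns the commanded pose from where the row before left it, along the tool's axes as they then stand; what a row does not reach is not made up. A row lasts 1/10 s, in which the tool goes at most 0.05 m and 0.15 rad, less where a joint would pass 70% of its speed; a pose out of reach is approached as far as the arm can. The fingers move at their own pace and stop on an object; grip_n is the grip in N (left out, the last holds). Time passes only in rows, so rows that do not move let the fingers close. The tool returns the time, the measured TCP pose, the force, the opening and the grip force at its end. only (a regular expression) keeps the lines of the reply that match it, lines (a string "A,B") keeps lines A to B, and quiet returns only ok. Input that does not fit is refused with a message, and nothing moves.
- bot.get_obs(): the state, without advancing time (a new reading comes with each control period).
- bot.read_camera(name): name is "scene" or "top"; returns the picture (420x560x3 uint8, blue, green, red); there is no depth.
- bot.camera_info(name): a dict with "vertical_fov" (degrees; the focal length in pixels is half the picture's height over the tangent of half this angle, whatever the lens; pixels are square), "cx", "cy" (the principal point, pixels), "k1" (the pictures are not rectified: a ray, as slopes to the right and down, at radius r is drawn at 1 + k1 r^2 times it, then the intrinsics apply), "view" (4x4, takes a point from world to camera coordinates). Camera axes: x right, y up, looking along -z (the intrinsics and any distortion apply to the point x, -y, -z); pixel columns grow to the right and rows downward; lengths in m; the calibration is good to about 2 mm. A picture is of the moment at which its call begins. camera_info takes no time and is no camera call.
- bot.hand_in(): hands the job in; it is judged then, once.
The state is a dict: "t": time; "q": joint angles; "joint_vel": joint speeds; "joint_torque": joint torques, N m; "eef_pos": TCP position; "tool_rot": TCP orientation; "contact_force": force on the tool from outside, world axes, zero at the start; "torque": the same for the moment, N m; "gripper_width": opening from 0.0 (shut) to 1.0 (fully open); "grasp_force": force on a finger pad.
Only numpy, scipy, OpenCV 4.12 (cv2) and the standard library are available. Lean on these libraries where they do the work, as an engineer would, in place of code of your own. Each camera call takes 0.05 s, during which the arm holds its last target. There are 200 camera calls.

### The job

Drop the two amber vials standing on the bench, one at a time, each into the rack bore that fits it. Then open the white specimen carrier for the rack: squeeze shut the catch with the flat plates first and the catch with the round pegs second, each pinched between both fingers until its two grips are fully together, take the gate by its upright post and swing it past its detent until it stands wide open, about square to the carrier's side. Finish while still holding the post, because the gate springs back if let go, and leave everything else on the bench where it is.

Things in the scene. Friction and masses are not known exactly. Their poses are not given: they have to be found in the camera images.
- wide_vial: amber glass vial with white cap, upright cylinder 28 mm diameter, 61 mm high, 25 to 50 g, loose on the bench. Origin at the centre of its underside, z up along the vial.
- slim_vial: amber glass vial with white cap, upright cylinder 20 mm diameter, 75 mm high, 25 to 50 g, loose on the bench (it and the wide vial may stand in either place). Origin at the centre of its underside, z up.
- rack: loose aluminium block 150 x 56 x 45 mm (x, y, z), 0.9 kg, with a row of three bores along its x at -50, 0 and +50 mm, each 30 mm deep (floor 15 mm above the bench). Origin at the centre of its underside.
- rack_hole0 (a point): centre of the mouth of the wide bore (32 mm diameter, at the rack's x = -50 mm, on its top face 45 mm above the bench); empty, for the wide vial. Axes as the rack's.
- rack_hole2 (a point): centre of the mouth of the slim bore (24 mm diameter, at the rack's x = +50 mm, on its top face); empty, for the slim vial. Axes as the rack's.
- filed_vial: a vial like the wide one, already standing in the rack's middle bore, its cap 76 mm above the bench; leave it there. Origin at the centre of its underside.
- carrier: white plastic box fixed to the bench, 220 x 170 x 100 mm (x, y, z). The gate closes its -y side; a flat roof strip along that side, top 100 mm above the bench, carries two catches, whose steel hooks hold the gate by two keepers on its top edge (up to 116 mm) until both are squeezed. A 4 mm steel plate lies before the gate. Origin at the centre of its underside.
- gate (a joint): angle of the clear gate (grey frame, 174 mm long, 8 mm thick, top 98 mm above the bench). 0 closed: it runs from the hinge along the carrier's -x; grows to 1.55 rad as its free end swings out to the carrier's -y (counter-clockwise from above). A spring closes it (0.25 N m per rad); a sprung-ball detent at about 0.65 rad takes a few N more; let go past it, it falls back to it.
- gate_hinge (a point): on the gate's upright hinge axis, 100 mm above the bench; at x +90, y -91 mm in the carrier's frame. Axes as the carrier's.
- gate_post: grey upright round post, 16 mm diameter, from 77 to 145 mm above the bench, bracketed to the gate's outer face near its free end: the handle. Its axis stands, with the gate closed, at x -160, y -33 mm from the hinge in the carrier's axes. Origin on the post's axis at bench height; turns with the gate.
- plate_catch_base: steel base of the catch with FLAT PLATE grips, squeezed first. Origin on the roof strip, 100 mm above the bench, midway between its two grips when unsqueezed; axes as the carrier's. The two catches stand 85 mm apart along the carrier's x, at its y = -55 mm; which is nearer the hinge varies.
- plate_lug: fixed flat grip of that catch: grey plate 10 x 26 x 40 mm (x, y, z), standing 100 to 140 mm above the bench, its centre at x -18 mm from the base origin. Origin at the centre of its underside.
- plate_tab: sliding flat grip of that catch, a plate like the lug, centre at x +18 mm from the base origin when unsqueezed. Origin at the centre of its underside.
- plate_catch (a joint): how far that tab has slid towards its lug, 0 to 0.012 m (end stop: grips fully together, 34 mm over their outer faces; 46 mm at 0). Slides in the carrier's -x against 3.5 N of friction and stays where it is left.
- peg_catch_base: steel base on the roof strip of the catch with ROUND PEG grips, to be squeezed second. Origin and axes as for the plate catch's base.
- peg_lug: fixed round grip of that catch: grey peg 16 mm diameter, 100 to 140 mm above the bench, its centre at x -15 mm from the base origin. Origin at the centre of its underside.
- peg_tab: sliding round grip of that catch, a peg like the lug, centre at x +15 mm from the base origin when unsqueezed. Origin at the centre of its underside.
- peg_catch (a joint): how far that tab has slid towards its lug, 0 to 0.012 m (end stop: 34 mm over the outer faces; 46 mm at 0). Slides in the carrier's -x against 3.5 N of friction and stays where it is left.
- jar: bystander: white screw jar, 56 mm diameter, 65 mm high. Origin under its centre.
- reagent: bystander: small amber bottle, 44 mm diameter, 85 mm high. Origin under its centre.
- boat: bystander: white weighing boat, 85 x 85 x 18 mm. Origin under its centre.
- beaker: bystander: glass beaker, 64 mm diameter, 80 mm high. Origin under its centre.

How it is judged:
On the way, in this order (a step that is already met when the one before it is completed fails the run):
1. both vials stand at the bottom of the bores that fit them, let go (horizontal distance between wide_vial and rack_hole0 below 0.005 m and z of wide_vial in the frame of rack_hole0 below -0.026 m and angle between each of wide_vial, slim_vial's own z axis and vertical below 0.12 rad and horizontal distance between slim_vial and rack_hole2 below 0.005 m and z of slim_vial in the frame of rack_hole2 below -0.026 m and contact force between the fingers and wide_vial below 0.1 N and contact force between the fingers and slim_vial below 0.1 N), for 0.1 s.
2. the flat-plate catch is squeezed fully together between both fingers (value of joint plate_catch above 0.0095 m and contact force between the fingers and plate_lug above 1 N and contact force between the fingers and plate_tab above 1 N), for 0.1 s.
3. the round-peg catch is squeezed fully together between both fingers (value of joint peg_catch above 0.0095 m and contact force between the fingers and peg_lug above 1 N and contact force between the fingers and peg_tab above 1 N), for 0.1 s.
4. the gate is past its detent, moved by its post (value of joint gate above 0.9 rad and contact force between the fingers and gate_post above 0.5 N), for 0.05 s.
At the end, for the whole second after the job is handed in: Through the last second: gate over 1.25 rad, under 0.1 rad/s, fingers on its post (over 0.5 N); both catches over 8.5 mm; each vial in its own bore, within 5 mm of centre, 26 mm or more deep, upright within 0.12 rad; rack upright (0.06 rad), its third vial within 6 mm and 0.12 rad (horizontal distance between wide_vial and rack_hole0 below 0.005 m and z of wide_vial in the frame of rack_hole0 below -0.026 m and angle between each of wide_vial, slim_vial, filed_vial's own z axis and vertical below 0.12 rad and horizontal distance between slim_vial and rack_hole2 below 0.005 m and z of slim_vial in the frame of rack_hole2 below -0.026 m and angle between rack's own z axis and vertical below 0.06 rad and horizontal distance between filed_vial and rack below 0.006 m and value of joint each of plate_catch, peg_catch above 0.0085 m and value of joint gate above 1.25 rad and velocity of joint gate between -0.1 and 0.1 rad/s and contact force between the fingers and gate_post above 0.5 N); the arm keeps its last pose, push and grip.
It fails at once if the round-peg catch is squeezed before the flat-plate catch (value of joint peg_catch above 0.005 m and value of joint plate_catch below 0.0085 m).
It fails at once if a bystander (jar, bottle, weighing boat, beaker) is shifted more than 25 mm (distance of any of jar, reagent, boat, beaker from where it was at the start of the episode above 0.025 m).
It also fails if it takes over 72 s, if anything falls off the work surface, if the arm or the gripper's body presses on something with over 40 N, if the wrist force passes 120 N, or if a joint passes its speed limit or range.

## Working session

There is one attempt and no reset: what is moved stays moved. The work goes in short steps, Python scripts to look and compute and a tool call to move; the robot and the scene stay as the last step left them, time stands still between calls to the robot, and variables do not carry over. Pictures are saved under pics/ and viewed, at most 10 in all, crops included, and the job is handed in when it is done.

```bash
ls; mkdir -p pics
```

Run:
```python
from station import bot
import cv2,json
o=bot.get_obs();print({k:o[k] for k in('t','eef_pos','tool_rot','gripper_width')})
for n in('scene','top'):
    im=bot.read_camera(n);cv2.imwrite(f'pics/{n}0.png',im);print(n,bot.camera_info(n))
```

```text
pics
station.py
{'t': 0.0, 'eef_pos': array([0.21010366, 0.64085006, 0.23031778]), 'tool_rot': array([-7.12095825e-05,  1.57726122e-01,  9.87482469e-01, -9.15394950e-04]), 'gripper_width': 0.9946543438910025}
scene {'vertical_fov': 47.47291305228322, 'cx': 279.67317421707156, 'cy': 219.29780807500975, 'k1': -0.12466980989898313, 'view': array([[ 0.70942588,  0.70475678, -0.00572717, -0.32127776],
       [-0.43004617,  0.43930473,  0.78871519,  0.20690907],
       [ 0.55836834, -0.55707202,  0.6147321 , -1.37198794],
       [ 0.        ,  0.        ,  0.        ,  1.        ]])}
top {'vertical_fov': 53.10864245815188, 'cx': 279.3527559716522, 'cy': 208.42358165992496, 'k1': -0.1214799992936422, 'view': array([[-0.02289649, -0.99967509, -0.01120115, -0.06297246],
       [ 0.98784347, -0.02434581,  0.15353359, -0.54440946],
       [-0.1537564 , -0.0075496 ,  0.98807994, -0.9476565 ],
       [ 0.        ,  0.        ,  0.        ,  1.        ]])}
```

View pics/top0.png

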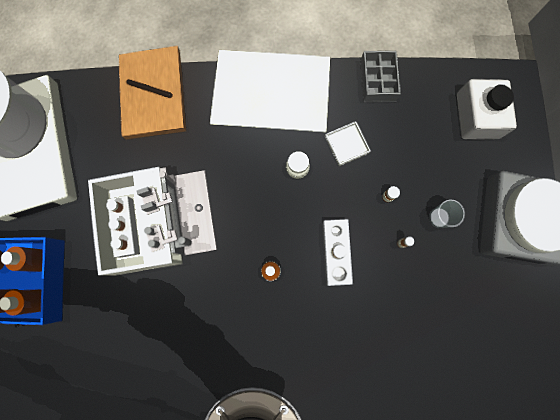

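View pics/scene0.png

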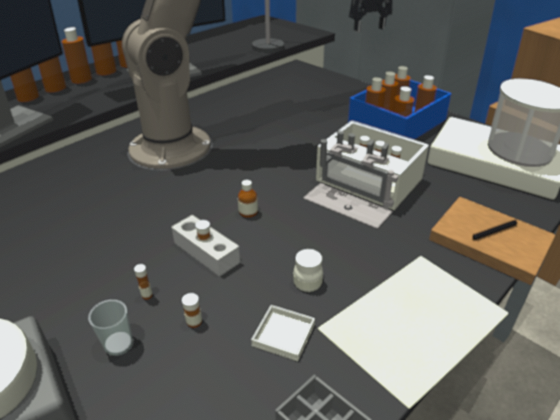

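Top view: carrier at about (135,220) with the gate and plate to its right, rack at (338,252), vials at (392,193) and (408,242), reagent (270,270), jar (298,165), boat (348,143), beaker (447,213). I'll zoom in on the carrier, rack and vials.

Create h.py:
```python
import numpy as np,cv2
from station import bot
def K(n):
    c=bot.camera_info(n);f=210/np.tan(np.radians(c['vertical_fov']/2))
    return np.array([[f,0,c['cx']],[0,f,c['cy']],[0,0,1.]]),c['k1'],np.array(c['view'])
def ray(n,p):
    k,k1,V=K(n);s=cv2.undistortPoints(np.array([[p]],float),k,np.array([k1,0,0,0.])).ravel()
    R=V[:3,:3];return -R.T@V[:3,3],R.T@np.array([s[0],-s[1],-1])
def on(n,p,z):
    o,d=ray(n,p);return o+d*(z-o[2])/d[2]
def px(n,P):
    k,k1,V=K(n);c=V[:3,:3]@np.array(P)+V[:3,3];s=np.array([c[0],-c[1]])/-c[2]
    s=s*(1+k1*s@s);return k[0,0]*s+k[:2,2]
def two(a,b):
    (o,d),(q,e)=ray('top',a),ray('scene',b);t=np.linalg.lstsq(np.c_[d,-e],q-o,rcond=None)[0]
    A=o+t[0]*d;B=q+t[1]*e;return (A+B)/2,np.linalg.norm(A-B)
```

Run:
```python
import cv2,numpy as np
t=cv2.imread('pics/top0.png');s=cv2.imread('pics/scene0.png')
cv2.imwrite('pics/c1.png',cv2.resize(t[160:285,80:225],None,fx=5,fy=4.8,interpolation=cv2.INTER_CUBIC)[:600])
cv2.imwrite('pics/c2.png',cv2.resize(t[170:290,315:425],None,fx=5,fy=5,interpolation=cv2.INTER_CUBIC))
cv2.imwrite('pics/c3.png',cv2.resize(s[115:225,295:435],None,fx=5,fy=5,interpolation=cv2.INTER_CUBIC))
```

```text
(no output)
```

View pics/c1.png

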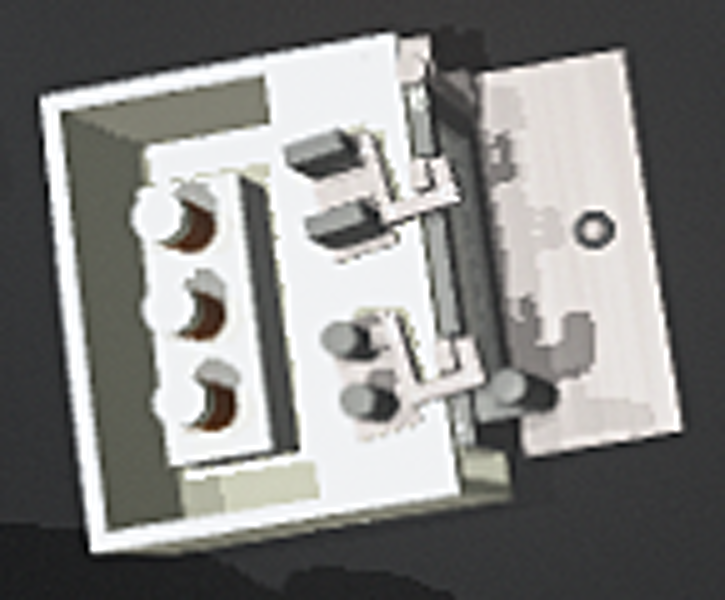

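View pics/c2.png

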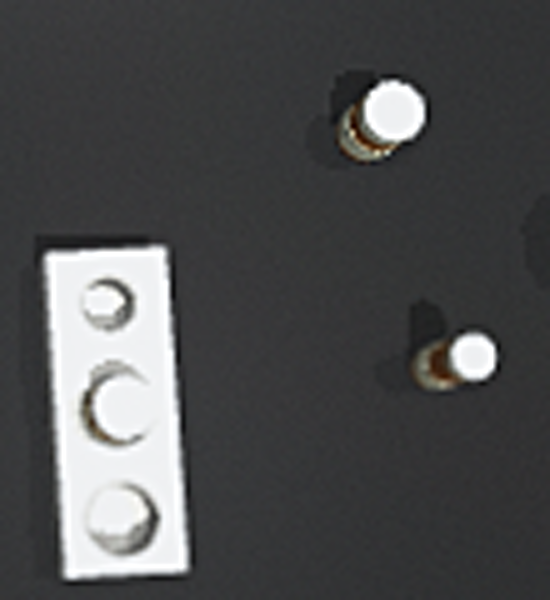

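View pics/c3.png

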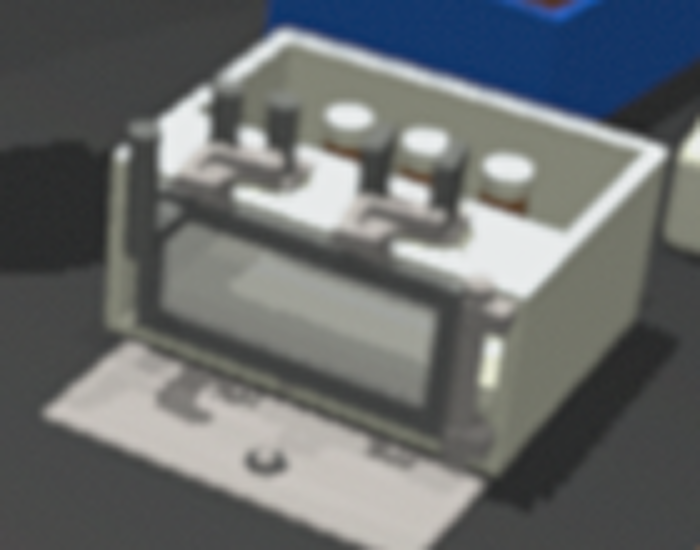

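Carrier crop: plate catch nearer the hinge (top), pegs at c1 (341,335)/(366,397), post top at (509,386). Rack crop: slim bore at top (108,303), wide bore at bottom (122,518), wide vial cap at (393,111), slim cap at (473,356). Scene crop shows the same layout. Now to measure.

Create m.py:
```python
from h import *
t=cv2.imread('pics/top0.png');s=cv2.imread('pics/scene0.png')
def blob(im,x0,y0,x1,y1,th,satmax=60):
    c=im[y0:y1,x0:x1];m=((c.min(2)>th)&((c.max(2).astype(int)-c.min(2))<satmax)).astype(np.uint8)
    cs=max(cv2.findContours(m,cv2.RETR_EXTERNAL,cv2.CHAIN_APPROX_NONE)[0],key=cv2.contourArea)
    return cs.reshape(-1,2)+[x0,y0]
for n,w,z in(('wide',(380,180,402,202),.061),('slim',(398,230,416,250),.075)):
    c=blob(t,*w,170);(a,r)=cv2.minEnclosingCircle(c.astype(np.float32));mm=cv2.moments(c)
    cc=np.array([mm['m10'],mm['m01']])/mm['m00']
    print(n,cc,r,on('top',cc,z).round(4))
c=blob(t,315,212,360,290,150);R=cv2.minAreaRect(c.astype(np.float32))
B=np.array([on('top',p,.045) for p in cv2.boxPoints(R)]);print('rack',R,B.round(4),B.mean(0).round(4),np.linalg.norm(np.diff(B,axis=0),axis=1))
def c2(x,y):return((x+.5)/5-.5+315,(y+.5)/5-.5+170)
def c1(x,y):return((x+.5)/5-.5+80,(y+.5)/4.8-.5+160)
def c3(x,y):return((x+.5)/5-.5+295,(y+.5)/5-.5+115)
for p in((108,303),(122,518)):print('hole',on('top',c2(*p),.045).round(4))
# carrier
obs=[((40,98),(-.0+.11,.085),.1),((398,35),(.11,-.085),.1),((462,497),(-.11,-.085),.1),((92,552),(-.11,.085),.1),((509,386),(.09-.16,-.091-.033),.145)]
W=np.array([on('top',c1(*p),z)[:2] for p,_,z in obs]);M=np.array([m for _,m,_ in obs])
print('carrier pts',W.round(4))
w=W-W.mean(0);m=M-M.mean(0)
th=np.arctan2((m[:,0]*w[:,1]-m[:,1]*w[:,0]).sum(),(m*w).sum());Rm=np.array([[np.cos(th),-np.sin(th)],[np.sin(th),np.cos(th)]])
T=W.mean(0)-Rm@M.mean(0);print('carrier',T,th,'res',(M@Rm.T+T-W).round(4).tolist())
for p in((341,335),(366,397)):
    P=on('top',c1(*p),.14)[:2];print('peg',P.round(4),'carrier frame',(Rm.T@(P-T)).round(4))
print('2view post',two(c1(509,386),c3(145,128)),'peg lug',two(c1(366,397),c3(228,88)),'tab',two(c1(341,335),c3(284,100)))
print('corner R',two(c1(40,98),c3(655,152)),two(c1(92,552),c3(288,34)))
```

```bash
python3 m.py
```

```text
wide [393.47795414 191.8659612 ] 5.911484718322754 [ 0.5723 -0.3436  0.061 ]
slim [409.26860841 240.88673139] 4.472236156463623 [ 0.4558 -0.369   0.075 ]
rack ((337.7301025390625, 251.95135498046875), (65.45470428466797, 24.74506950378418), 86.18592071533203) [[ 0.5121 -0.1777  0.045 ]
 [ 0.5145 -0.2358  0.045 ]
 [ 0.3631 -0.2392  0.045 ]
 [ 0.361  -0.1823  0.045 ]] [ 0.4377 -0.2088  0.045 ] [0.05811952 0.15143136 0.0569881 ]
hole [ 0.4876 -0.2072  0.045 ]
hole [ 0.3881 -0.2096  0.045 ]
carrier pts [[0.6111 0.3657]
 [0.6363 0.1956]
 [0.4178 0.1624]
 [0.3943 0.3315]
 [0.4646 0.1307]]
carrier [0.51495098 0.2638062 ] 0.14997810679996215 res [[-0.0001, -0.0014], [0.0001, 0.0006], [0.0011, 0.0009], [-0.0008, -0.0001], [-0.0003, 0.0]]
peg [0.4891 0.2053] carrier frame [-0.0343 -0.054 ]
peg [0.4613 0.1938] carrier frame [-0.0636 -0.0612]
2view post (array([0.46504664, 0.13068998, 0.14880689]), np.float64(0.0023592644648414147)) peg lug (array([0.4623054 , 0.19384429, 0.14471541]), np.float64(0.004077245090037335)) tab (array([0.48921187, 0.2044396 , 0.14465206]), np.float64(0.0018569296237505805))
corner R (array([0.60865235, 0.36238391, 0.10314938]), np.float64(0.0043160677666272814)) (array([0.39562552, 0.33252364, 0.10134705]), np.float64(0.00394422784147732))
```

Careful with the scale: shifts go in shares of 0.4 m and turns go in shares of 90 degrees. That gives: -0.0415 m is -0.1038, -0.026 m is -0.065, -0.117 rad is -0.0745.

Emit:
shift_gripper(moves={"sx": [0, 0, 0, -0.065, -0.065, -0.065, -0.065, -0.065, -0.065, -0.065, -0.065, -0.065, -0.065, -0.065, -0.065, -0.065], "sy": [0, 0, 0, -0.1038, -0.1038, -0.1038, -0.1038, -0.1038, -0.1038, -0.1038, -0.1038, -0.1038, -0.1038, -0.1038, -0.1038, -0.1038], "sz": [0, 0, 0, 0, 0, 0, 0, 0, 0, 0, 0, 0, 0, 0, 0, 0], "spin": [-0.0637, -0.0637, -0.0745, 0, 0, 0, 0, 0, 0, 0, 0, 0, 0, 0, 0, 0], "finger_gap": [1, 1, 1, 1, 1, 1, 1, 1, 1, 1, 1, 1, 1, 1, 1, 1]}, grip_n=30)

```text
t: 1.7
eef_pos: [0.5489, 0.1001, 0.2311]
tool_rot: [-0.0, -0.0, 1.0, 0.0]
contact_force: [0.4, 0.4, -0.3]
gripper_width: 0.998
grasp_force: 0.0
```

Create to.py:
```python
import sys
from h import *
def go(x,y,z,phi=None):
    o=bot.get_obs();p=o['eef_pos'];w,a,b,c=o['tool_rot']
    yx,yy=2*(a*b-w*c),1-2*(a*a+c*c);f=np.arctan2(yy,yx)
    d=np.array([x,y,z])-p
    turn=0 if phi is None else -((phi-f+np.pi/2)%np.pi-np.pi/2)
    g=f-turn
    print('t',round(o['t'],2),'pos',p.round(4),'phi',f.round(4),'TURN',np.round(turn,4),'then tool d',np.round([-np.sin(g)*d[0]+np.cos(g)*d[1],np.cos(g)*d[0]+np.sin(g)*d[1],-d[2]],4),'q',o['q'].round(2),'w',round(o['gripper_width'],3),'F',o['contact_force'].round(1),'grip',np.round(o['grasp_force'],1))
if __name__=='__main__': go(*map(float,sys.argv[1:]))
```

```bash
python3 to.py .572 -.344 .231 1.571
```

```text
t 1.7 pos [0.5489 0.1001 0.2311] phi 1.5712 TURN 0.0002 then tool d [-2.300e-02 -4.441e-01  1.000e-04] q [-0.48  0.29  0.23  1.85 -0.08  1.01  1.35] w 0.998 F [ 0.4  0.4 -0.3] grip 0.0
```

To row units: -0.0493 m is -0.1233, 0.04 m is 0.1.

Emit:
shift_gripper(moves={"sx": [-0.0065, -0.0065, -0.0065, -0.0065, -0.0065, -0.0065, -0.0065, -0.0065, -0.0065, 0, 0, 0, 0, 0], "sy": [-0.1233, -0.1233, -0.1233, -0.1233, -0.1233, -0.1233, -0.1233, -0.1233, -0.1233, 0, 0, 0, 0, 0], "sz": [0, 0, 0, 0, 0, 0, 0, 0, 0, 0, 0.1, 0.1, 0.1, 0.075], "spin": [0, 0, 0, 0, 0, 0, 0, 0, 0, 0, 0, 0, 0, 0], "finger_gap": [1, 1, 1, 1, 1, 1, 1, 1, 1, 1, 1, 1, 1, 1]})

```text
t: 3.1
eef_pos: [0.5707, -0.3404, 0.0782]
tool_rot: [-0.001, -0.0, 1.0, 0.001]
contact_force: [0.6, 0.2, 0.9]
gripper_width: 1.0
grasp_force: 0.0
```

```bash
python3 to.py .5723 -.3436 .028 1.571
```

```text
t 3.1 pos [ 0.5707 -0.3404  0.0782] phi 1.5715 TURN 0.0005 then tool d [-0.0016 -0.0032  0.0502] q [ 0.22  0.65  0.33  1.71 -0.27  0.83  2.23] w 1.0 F [0.6 0.2 0.9] grip 0.0
```

To row units: 0.025 m is 0.0625, -0.0032 m is -0.008.

Emit:
shift_gripper(moves={"sx": [-0.004, 0, 0, 0, 0, 0, 0, 0, 0, 0, 0], "sy": [-0.008, 0, 0, 0, 0, 0, 0, 0, 0, 0, 0], "sz": [0, 0.0625, 0.0625, 0, 0, 0, 0, 0, 0, 0, 0], "spin": [0, 0, 0, 0, 0, 0, 0, 0, 0, 0, 0], "finger_gap": [1, 1, 1, 1, 0.2, 0.2, 0.2, 0.2, 0.2, 0.2, 0.2]}, grip_n=30)

```text
t: 4.2
eef_pos: [0.5742, -0.3451, 0.0324]
tool_rot: [0.001, -0.0, 1.0, -0.0]
contact_force: [-0.5, 1.5, 6.9]
gripper_width: 0.323
grasp_force: 30.1
```

```bash
python3 to.py .5723 -.3436 .03 1.571
```

```text
t 4.2 pos [ 0.5742 -0.3451  0.0324] phi 1.5711 TURN 0.0001 then tool d [0.0019 0.0015 0.0024] q [ 0.24  0.71  0.3   1.72 -0.29  0.75  2.25] w 0.323 F [-0.5  1.5  6.9] grip 30.1
```

To row units: -0.04 m is -0.1, 0.037 m is 0.0925.

Emit:
shift_gripper(moves={"sx": [0, 0, 0, 0.0925, 0.0925, 0.0925, 0.0925, 0.09, 0, 0], "sy": [0, 0, 0, 0.0675, 0.0675, 0.0675, 0.0675, 0.0665, 0, 0], "sz": [-0.1, -0.1, -0.075, 0, 0, 0, 0, 0, 0, 0], "spin": [0, 0, 0, 0, 0, 0, 0, 0, 0, 0], "finger_gap": [0.2, 0.2, 0.2, 0.2, 0.2, 0.2, 0.2, 0.2, 0.2, 0.2]})

```text
t: 5.2
eef_pos: [0.3891, -0.2099, 0.1416]
tool_rot: [0.0, -0.0, 1.0, 0.0]
contact_force: [1.1, -0.2, -0.2]
gripper_width: 0.319
grasp_force: 29.7
```

```bash
python3 to.py .390 -.2105 .085 1.571
```

Run:
```python
from h import *
a=bot.read_camera('top');b=bot.read_camera('scene')
A=cv2.resize(a[180:300,300:400],None,fx=4,fy=4,interpolation=cv2.INTER_CUBIC);B=cv2.resize(b[170:290,160:260],None,fx=4,fy=4,interpolation=cv2.INTER_CUBIC)
cv2.imwrite('pics/d1.png',np.hstack([A,B]))
```

```text
t 5.2 pos [ 0.3891 -0.2099  0.1416] phi 1.5715 TURN 0.0005 then tool d [-0.0009 -0.0006  0.0566] q [ 0.02  0.22  0.38  2.2  -0.12  0.74  2.06] w 0.319 F [ 1.1 -0.2 -0.2] grip 29.7
```

View pics/d1.png

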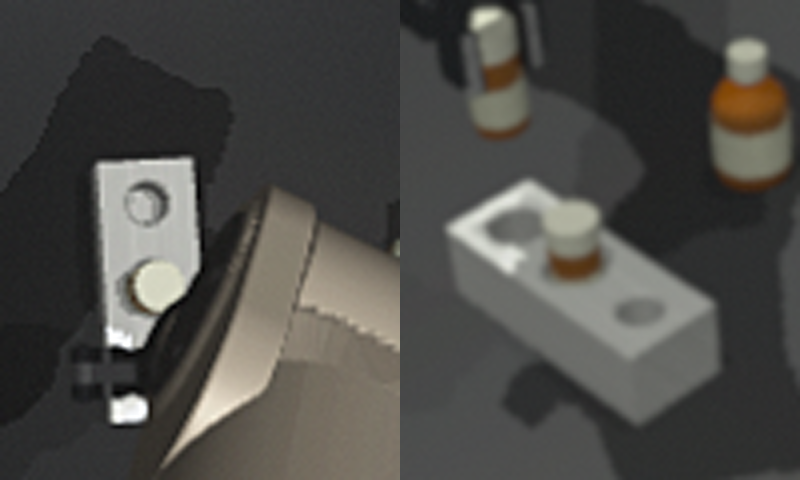

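Both views show the wide vial upright in the grasp, above the wide bore end; in the scene crop the vial's bottom is at about (499,131) and the wide bore mouth at about (516,226).

Run:
```python
from h import *
f=lambda x,y:((x-400+.5)/4-.5+160,(y+.5)/4-.5+170)
print('vialbottom',on('scene',f(499,127),.109),'hole0',on('scene',f(516,226),.045),'hole2',on('scene',f(640,313),.045))
print('pred px of vial bottom at tool xy',px('scene',[.387,-.2099,.109]),f(499,127),'hole',px('scene',[.388,-.2098,.045]),f(516,226))
```

```text
vialbottom [ 0.3838324  -0.20719597  0.109     ] hole0 [ 0.38564952 -0.20739415  0.045     ] hole2 [ 0.48727331 -0.20555427  0.045     ]
pred px of vial bottom at tool xy [184.22019267 202.56096929] (184.375, 201.375) hole [188.37592971 227.11507978] (188.625, 226.125)
```

To row units: 0.03 m is 0.075, 0.025 m is 0.0625.

Emit:
shift_gripper(moves={"sx": [-0.0033, 0, 0, 0, 0, 0, 0, 0], "sy": [-0.0015, 0, 0, 0, 0, 0, 0, 0], "sz": [0, 0.075, 0.0625, 0.025, 0.025, 0.025, 0.0125, 0], "spin": [0, 0, 0, 0, 0, 0, 0, 0], "finger_gap": [0.2, 0.2, 0.2, 0.2, 0.2, 0.2, 0.2, 0.2]})

```text
t: 6.1
eef_pos: [0.3907, -0.2109, 0.051]
tool_rot: [-0.0, -0.0, 1.0, 0.0]
contact_force: [-0.9, -0.1, -0.3]
gripper_width: 0.32
grasp_force: 29.7
```

```bash
python3 to.py .3905 -.2105 .0525 1.571
```

```text
t 6.1 pos [ 0.3907 -0.2109  0.051 ] phi 1.5709 TURN -0.0001 then tool d [ 0.0002  0.0004 -0.0015] q [ 0.1   0.4   0.31  2.25 -0.25  0.52  2.17] w 0.32 F [-0.9 -0.1 -0.3] grip 29.7
```

To row units: -0.04 m is -0.1, -0.0398 m is -0.0995.

Emit:
shift_gripper(moves={"sx": [0, 0, 0, 0, 0, 0, -0.0408, -0.0408, -0.0408, -0.0408, 0, 0], "sy": [0, 0, 0, 0, 0, 0, -0.0995, -0.0995, -0.0995, -0.0995, 0, 0], "sz": [0, 0, 0, -0.075, -0.1, -0.075, 0, 0, 0, 0, 0, 0.05], "spin": [0, 0, 0, 0, 0, 0, 0, 0, 0, 0, 0, 0], "finger_gap": [0.6, 0.9, 1, 1, 1, 1, 1, 1, 1, 1, 1, 1]})

```text
t: 7.3
eef_pos: [0.4573, -0.3727, 0.1332]
tool_rot: [0.002, 0.001, 1.0, -0.002]
contact_force: [0.3, 0.5, -0.4]
gripper_width: 0.998
grasp_force: 0.0
```

```bash
python3 to.py .456 -.370 .040 1.571
```

```text
t 7.3 pos [ 0.4573 -0.3727  0.1332] phi 1.569 TURN -0.002 then tool d [0.0013 0.0027 0.0932] q [ 0.26  0.47  0.41  1.88 -0.25  0.84  2.37] w 0.998 F [ 0.3  0.5 -0.4] grip 0.0
```

Run:
```python
from h import *
b=bot.read_camera('scene');a=bot.read_camera('top')
cv2.imwrite('pics/d2.png',np.hstack([cv2.resize(a[200:300,310:410],None,fx=4,fy=4,interpolation=cv2.INTER_CUBIC),cv2.resize(b[200:300,160:260],None,fx=4,fy=4,interpolation=cv2.INTER_CUBIC)]))
```

```text
(no output)
```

View pics/d2.png

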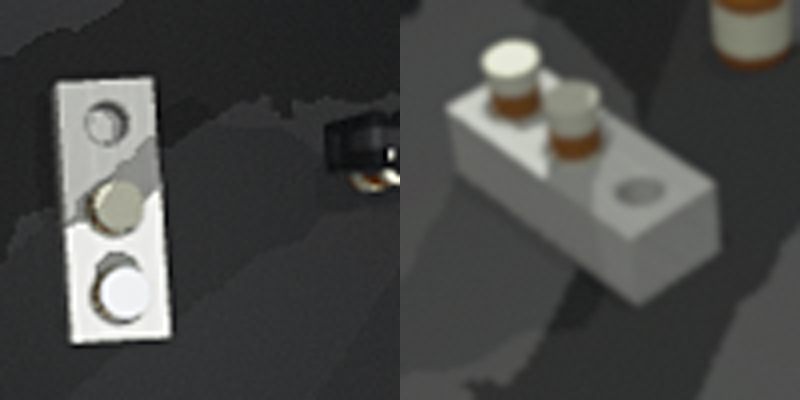

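The wide vial stands in its bore level with the filed one, and the rack hasn't moved. Next, the slim vial.

To row units: 0.04 m is 0.1, 0.03 m is 0.075.

Emit:
shift_gripper(moves={"sx": [0.0025, 0, 0, 0, 0, 0, 0, 0, 0, 0, 0], "sy": [0.005, 0, 0, 0, 0, 0, 0, 0, 0, 0, 0], "sz": [0.075, 0.1, 0.0575, 0, 0, 0, 0, 0, 0, 0, 0], "spin": [0, 0, 0, 0, 0, 0, 0, 0, 0, 0, 0], "finger_gap": [1, 1, 1, 1, 0.1, 0.1, 0.1, 0.1, 0.1, 0.1, 0.1]}, grip_n=30)

```text
t: 8.5
eef_pos: [0.4555, -0.3684, 0.0392]
tool_rot: [0.001, -0.0, 1.0, -0.0]
contact_force: [-1.0, 0.7, 6.8]
gripper_width: 0.223
grasp_force: 29.2
```

```bash
python3 to.py .456 -.370 .040 1.571
```

```text
t 8.5 pos [ 0.4555 -0.3684  0.0392] phi 1.5709 TURN -0.0001 then tool d [-0.0005 -0.0016 -0.0008] q [ 0.31  0.6   0.35  1.93 -0.32  0.66  2.43] w 0.223 F [-1.   0.7  6.8] grip 29.2
```

To row units: -0.04 m is -0.1, -0.03 m is -0.075.

Emit:
shift_gripper(moves={"sx": [0, 0, 0, -0.02, -0.02, -0.02, -0.02, 0, 0], "sy": [0, 0, 0, 0.1, 0.1, 0.1, 0.1, 0, 0], "sz": [-0.075, -0.1, -0.075, 0, 0, 0, 0, 0, 0], "spin": [0, 0, 0, 0, 0, 0, 0, 0, 0], "finger_gap": [0.1, 0.1, 0.1, 0.1, 0.1, 0.1, 0.1, 0.1, 0.1]})

```text
t: 9.4
eef_pos: [0.4872, -0.2072, 0.1384]
tool_rot: [0.0, -0.001, 1.0, 0.0]
contact_force: [0.4, -0.8, -0.5]
gripper_width: 0.223
grasp_force: 29.6
```

```bash
python3 to.py .4873 -.208 .085 1.571
```

Run:
```python
from h import *
b=bot.read_camera('scene')
cv2.imwrite('pics/d3.png',cv2.resize(b[190:270,190:260],None,fx=7,fy=7,interpolation=cv2.INTER_CUBIC))
```

```text
t 9.4 pos [ 0.4872 -0.2072  0.1384] phi 1.5736 TURN 0.0026 then tool d [-0.0001 -0.0008  0.0534] q [-0.04  0.37  0.41  2.01 -0.2   0.8   2.05] w 0.223 F [ 0.4 -0.8 -0.5] grip 29.6
```

View pics/d3.png

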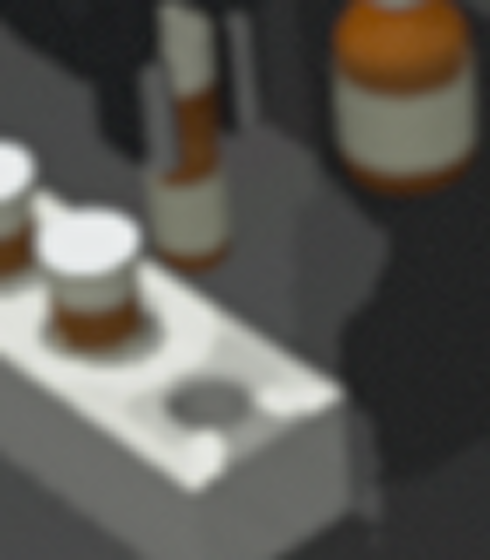

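The slim vial hangs upright, its bottom at about (189,255) in the crop, with the slim bore mouth at (209,404).

Run:
```python
from h import *
f=lambda x,y:((x+.5)/7-.5+190,(y+.5)/7-.5+190)
print('vialbottom',on('scene',f(189,255),.099),'hole2',on('scene',f(209,404),.045))
print(px('scene',[.4875,-.2072,.099]),f(189,255),px('scene',[.4876,-.2074,.045]),f(209,404))
```

```text
vialbottom [ 0.48395688 -0.20465288  0.099     ] hole2 [ 0.48560042 -0.20468426  0.045     ]
[216.71012689 227.3882166 ] (216.57142857142858, 226.0) [219.01999783 248.38334072] (219.42857142857142, 247.28571428571428)
```

To row units: 0.03 m is 0.075, 0.02 m is 0.05.

Emit:
shift_gripper(moves={"sx": [-0.0025, 0, 0, 0, 0, 0, 0], "sy": [-0.0015, 0, 0, 0, 0, 0, 0], "sz": [0, 0.075, 0.05, 0.025, 0.025, 0.0175, 0], "spin": [0, 0, 0, 0, 0, 0, 0], "finger_gap": [0.1, 0.1, 0.1, 0.1, 0.1, 0.1, 0.1]})

```text
t: 10.15
eef_pos: [0.4877, -0.2089, 0.0605]
tool_rot: [-0.0, 0.0, 1.0, 0.0]
contact_force: [1.8, 2.5, -3.1]
gripper_width: 0.222
grasp_force: 30.8
```

```bash
python3 to.py .4882 -.208 .059 1.571
```

```text
t 10.15 pos [ 0.4877 -0.2089  0.0605] phi 1.5703 TURN -0.0007 then tool d [-0.0005  0.0009  0.0015] q [ 0.01  0.5   0.35  2.05 -0.28  0.64  2.12] w 0.222 F [ 1.8  2.5 -3.1] grip 30.8
```

To row units: -0.05 m is -0.125, -0.03 m is -0.075, 0.15 rad is 0.0955.

Emit:
shift_gripper(moves={"sx": [0, 0, 0, 0, 0, 0, 0, 0, -0.0175, -0.0375, -0.0525, -0.0675, -0.08, 0], "sy": [0.0018, 0, 0, 0, 0, 0, 0, 0, 0.1125, 0.1125, 0.1025, 0.095, 0.085, 0], "sz": [0, 0, 0, 0, -0.075, -0.1, -0.125, -0.1, 0, 0, 0, 0, 0, 0], "spin": [0, 0, 0, 0, 0, 0, 0, 0, 0.0955, 0.0955, 0.0955, 0.0955, 0.0955, 0], "finger_gap": [0.1, 0.5, 0.8, 1, 1, 1, 1, 1, 1, 1, 1, 1, 1, 1]})

```text
t: 11.55
eef_pos: [0.6365, -0.0542, 0.2201]
tool_rot: [0.001, 0.355, 0.935, 0.0]
contact_force: [-0.6, 0.4, 0.7]
gripper_width: 1.002
grasp_force: 0.0
```

```bash
python3 to.py .5528 .2139 .2 .15
```

Run:
```python
import re
src=open('m.py').read().split('for n,w,z')[0]
exec(src)
t=bot.read_camera('top');cv2.imwrite('pics/e1.png',np.hstack([cv2.resize(t[195:300,300:390],None,fx=4,fy=4,interpolation=cv2.INTER_CUBIC),cv2.resize(bot.read_camera('scene')[195:300,160:250],None,fx=4,fy=4,interpolation=cv2.INTER_CUBIC)]))
```

```text
t 11.55 pos [ 0.6365 -0.0542  0.2201] phi 0.8441 TURN 0.6941 then tool d [ 0.2776 -0.0427  0.0201] q [-0.38  0.46  0.5   1.69 -0.25  1.06  1.05] w 1.002 F [-0.6  0.4  0.7] grip 0.0
```

View pics/e1.png

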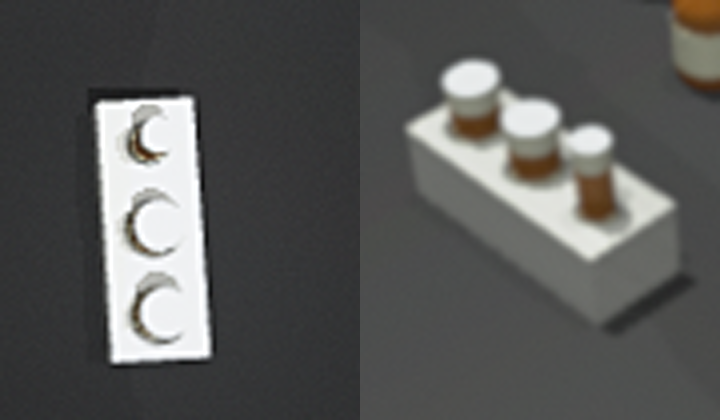

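All three vials stand in the rack; the slim one is seated at crop (590,140). I'll check its height and project the expected plate positions.

Run:
```python
from h import *
print(px('scene',[.4876,-.2074,.090]),((590.5-360)/4-.5+160,137.5/4-.5+195), 'if 8mm higher',px('scene',[.4876,-.2074,.098]))
T=np.array([.51495,.2638]);c,s=np.cos(.15),np.sin(.15);R=np.array([[c,-s],[s,c]])
def w(x,y,z):return [*(T+R@[x,y]),z]
inv=lambda p:((p[0]+.5-80)*5-.5,(p[1]+.5-160)*4.8-.5)
for n,b,x in(('plate_lug',.036,-.018),('plate_tab',.036,.018)):
    for z in(.14,.1):print(n,z,[np.round(inv(px('top',w(b+x+i*.005,-.055+j*.013,z)))).tolist() for i,j in((-1,-1),(-1,1),(1,1),(1,-1))])
print('peglug',inv(px('top',w(-.049-.015,-.055,.14))),'tab',inv(px('top',w(-.049+.015,-.055,.14))))
```

```text
[217.06531467 231.04995878] (217.125, 228.875) if 8mm higher [216.70775155 227.85851882]
plate_lug 0.14 [[359.0, 226.0], [301.0, 236.0], [298.0, 214.0], [356.0, 204.0]]
plate_lug 0.1 [[386.0, 240.0], [330.0, 249.0], [328.0, 228.0], [384.0, 219.0]]
plate_tab 0.14 [[349.0, 149.0], [291.0, 159.0], [288.0, 137.0], [346.0, 127.0]]
plate_tab 0.1 [[377.0, 165.0], [321.0, 175.0], [318.0, 154.0], [374.0, 145.0]]
peglug (np.float64(351.98197829324977), np.float64(400.3329050902294)) tab (np.float64(343.10843964783953), np.float64(333.88800318296177))
```

Run:
```python
exec(open('m.py').read().split('for n,w,z')[0])
T=bot.read_camera('top');S=bot.read_camera('scene')
for n,P in(('wide',[.3882,-.2098,.076]),('filed',[.4377,-.2088,.076]),('slim',[.4876,-.2074,.09])):
    u=px('scene',P);x,y=np.round(u).astype(int)
    g=S[y-9:y+8,x-9:x+10].min(2)
    print(n,u.round(1));print(g[:, 5:14:2].T)
```

```text
wide [186.6 215.6]
[[ 66  67  66  87 141 201 230 234 234 233 224 186 137 118 119 115  99]
 [ 67  65  82 138 203 231 233 232 232 232 231 217 161 124 120 120 103]
 [ 67  69  98 169 227 234 232 231 231 233 232 217 161 123 121 121 108]
 [ 67  68  98 168 226 233 232 232 232 232 227 195 143 118 119 117 102]
 [ 67  65  84 141 207 232 233 233 233 228 200 149 113 109 110 101  78]]
filed [201.5 225.8]
[[ 80 117 164 203 224 230 232 232 233 232 224 189 139 118 115 107  88]
 [ 66  77 120 185 227 233 232 232 232 232 231 215 160 124 121 120 104]
 [ 67  78 122 189 229 233 232 231 232 232 231 217 159 122 122 122 109]
 [ 66  76 117 184 228 233 232 232 231 232 228 200 147 119 119 119 105]
 [ 68  69  98 157 217 232 233 233 233 227 202 154 118 110 112 106  83]]
slim [217.1 231. ]
[[ 70  70  69  68  87 133 191 226 228 220 193 154 127 115 111 108 106]
 [ 70  69  68  82 129 192 228 233 233 232 222 179 134 121 120 114  94]
 [ 69  69  68  93 157 217 232 233 232 232 224 187 138 122 122 121 105]
 [ 71  70  68  88 145 206 232 234 233 232 216 165 124 115 117 113  94]
 [ 70  70  68  71  98 150 201 227 226 201 157 115 104 103 100  87  65]]
```

To row units: 0.0463 m is 0.1158, 0.02 m is 0.05, 0.139 rad is 0.0885.

Emit:
shift_gripper(moves={"sx": [0, 0, 0, 0, 0, 0.1158, 0.1158, 0.1158, 0.1158, 0.1158, 0.1158, 0, 0, 0], "sy": [0, 0, 0, 0, 0, -0.0178, -0.0178, -0.0178, -0.0178, -0.0178, -0.0178, 0, 0, 0], "sz": [0, 0, 0, 0, 0, 0, 0, 0, 0, 0, 0, 0.05, 0.05, 0], "spin": [0.0885, 0.0885, 0.0885, 0.0885, 0.0885, 0, 0, 0, 0, 0, 0, 0, 0, 0], "finger_gap": [0.8, 0.8, 0.8, 0.8, 0.8, 0.8, 0.8, 0.8, 0.8, 0.8, 0.8, 0.8, 0.8, 0.8]})

```text
t: 13.15
eef_pos: [0.5469, 0.2085, 0.1796]
tool_rot: [-0.001, 0.654, 0.757, -0.002]
contact_force: [-0.7, -0.7, 0.1]
gripper_width: 0.802
grasp_force: 0.0
```

```bash
python3 to.py .5528 .2139 .112 .15
```

```text
t 13.15 pos [0.5469 0.2085 0.1796] phi 0.1456 TURN -0.0044 then tool d [0.0044 0.0066 0.0676] q [-0.95  0.44  0.63  1.86 -0.32  0.95 -0.03] w 0.802 F [-0.7 -0.7  0.1] grip 0.0
```

To row units: 0.03 m is 0.075, 0.02 m is 0.05.

Emit:
shift_gripper(moves={"sx": [0.011, 0, 0, 0, 0, 0], "sy": [0.0165, 0, 0, 0, 0, 0], "sz": [0, 0, 0.075, 0.05, 0.0425, 0], "spin": [0, 0, 0, 0, 0, 0], "finger_gap": [0.8, 0.8, 0.8, 0.8, 0.8, 0.8]})

```text
t: 13.75
eef_pos: [0.5545, 0.2148, 0.1132]
tool_rot: [-0.0, 0.654, 0.757, -0.001]
contact_force: [-1.0, -0.1, -0.1]
gripper_width: 0.798
grasp_force: 0.0
```

```bash
python3 to.py .5528 .2139 .112 .15
```

```text
t 13.75 pos [0.5545 0.2148 0.1132] phi 0.1455 TURN -0.0045 then tool d [-0.0006 -0.0018  0.0012] q [-0.9   0.54  0.57  1.88 -0.39  0.83  0.02] w 0.798 F [-1.  -0.1 -0.1] grip 0.0
```

To row units: -0.0018 m is -0.0045.

Emit:
shift_gripper(moves={"sx": [0, 0, 0, 0, 0, 0, 0, 0], "sy": [-0.0045, 0, 0, 0, 0, 0, 0, 0], "sz": [0, 0, 0, 0, 0, 0, 0, 0], "spin": [0, 0, 0, 0, 0, 0, 0, 0], "finger_gap": [0.6, 0.5, 0.3, 0.3, 0.3, 0.3, 0.3, 0.3]}, grip_n=30)

```text
t: 14.55
eef_pos: [0.551, 0.2143, 0.1161]
tool_rot: [-0.002, 0.653, 0.757, -0.002]
contact_force: [-12.1, -4.6, 15.3]
gripper_width: 0.42
grasp_force: 28.3
```

```bash
python3 to.py .5528 .2139 .112 .15
```

```text
t 14.55 pos [0.551  0.2143 0.1161] phi 0.1469 TURN -0.0031 then tool d [-0.0006  0.0017  0.0041] q [-0.9   0.54  0.58  1.89 -0.39  0.84  0.02] w 0.42 F [-12.1  -4.6  15.3] grip 28.3
```

To row units: -0.003 m is -0.0075, -0.0015 m is -0.0038.

Emit:
shift_gripper(moves={"sx": [0, 0, 0, 0], "sy": [-0.0038, 0, 0, 0], "sz": [-0.0075, 0, 0, 0], "spin": [0, 0, 0, 0], "finger_gap": [0.3, 0.3, 0.3, 0.3]}, grip_n=60)

```text
t: 14.95
eef_pos: [0.5506, 0.2142, 0.1169]
tool_rot: [-0.001, 0.653, 0.757, -0.001]
contact_force: [-5.1, -3.2, -7.1]
gripper_width: 0.39
grasp_force: 69.6
```

```bash
python3 to.py .5528 .2139 .112 .15
```

```text
t 14.95 pos [0.5506 0.2142 0.1169] phi 0.1471 TURN -0.0029 then tool d [-0.0006  0.0021  0.0049] q [-0.91  0.53  0.58  1.89 -0.38  0.83  0.02] w 0.39 F [-5.1 -3.2 -7.1] grip 69.6
```

To row units: -0.042 m is -0.105, -0.04 m is -0.1.

Emit:
shift_gripper(moves={"sx": [0, 0, 0, 0, 0, 0, 0, 0, 0], "sy": [0, 0, 0, 0, 0, -0.105, -0.105, 0, 0], "sz": [0, 0, 0, -0.075, -0.1, 0, 0, 0, 0], "spin": [0, 0, 0, 0, 0, 0, 0, 0, 0], "finger_gap": [0.55, 0.75, 0.8, 0.8, 0.8, 0.8, 0.8, 0.8, 0.8]}, grip_n=30)

```text
t: 15.85
eef_pos: [0.4689, 0.2033, 0.1882]
tool_rot: [-0.0, 0.654, 0.757, 0.001]
contact_force: [1.1, 0.2, 0.7]
gripper_width: 0.799
grasp_force: 0.0
```

```bash
python3 to.py .4668 .2009 .115 .15
```

```text
t 15.85 pos [0.4689 0.2033 0.1882] phi 0.1462 TURN -0.0038 then tool d [-0.0021 -0.0024  0.0732] q [-1.08  0.3   0.67  2.02 -0.24  0.89 -0.14] w 0.799 F [1.1 0.2 0.7] grip 0.0
```

To row units: 0.03 m is 0.075, 0.025 m is 0.0625.

Emit:
shift_gripper(moves={"sx": [-0.0053, 0, 0, 0, 0, 0, 0, 0, 0, 0, 0, 0], "sy": [-0.006, 0, 0, 0, 0, 0, 0, 0, 0, 0, 0, 0], "sz": [0, 0.075, 0.0625, 0.045, 0, 0, 0, 0, 0, 0, 0, 0], "spin": [0, 0, 0, 0, 0, 0, 0, 0, 0, 0, 0, 0], "finger_gap": [0.8, 0.8, 0.8, 0.8, 0.6, 0.5, 0.3, 0.3, 0.3, 0.3, 0.3, 0.3]}, grip_n=60)

```text
t: 17.05
eef_pos: [0.4671, 0.1994, 0.1159]
tool_rot: [-0.0, 0.654, 0.756, 0.0]
contact_force: [-5.2, -3.8, 8.1]
gripper_width: 0.364
grasp_force: 58.7
```

```bash
python3 to.py .4668 .2009 .115 .15
```

```text
t 17.05 pos [0.4671 0.1994 0.1159] phi 0.1444 TURN -0.0056 then tool d [ 0.0015 -0.0001  0.0009] q [-1.01  0.41  0.6   2.09 -0.34  0.74 -0.05] w 0.364 F [-5.2 -3.8  8.1] grip 58.7
```

Careful with the scale: shifts go in shares of 0.4 m and turns go in shares of 90 degrees. That gives: -0.04 m is -0.1, -0.033 m is -0.0825.

Emit:
shift_gripper(moves={"sx": [0, 0, 0, 0, 0, -0.0825, -0.085, 0, 0], "sy": [0, 0, 0, 0, 0, 0, 0, 0, 0], "sz": [0, 0, 0, -0.075, -0.1, 0, 0, 0, 0], "spin": [0, 0, 0, 0, 0, 0, 0, 0, 0], "finger_gap": [0.55, 0.75, 0.8, 0.8, 0.8, 0.8, 0.8, 0.8, 0.8]}, grip_n=60)

```text
t: 17.95
eef_pos: [0.4767, 0.1336, 0.1845]
tool_rot: [-0.0, 0.654, 0.756, 0.0]
contact_force: [-0.4, 0.4, -0.6]
gripper_width: 0.798
grasp_force: 0.0
```

```bash
python3 to.py .4646 .1307 .107 .15
```

Run:
```python
from h import *
a=bot.read_camera('top');b=bot.read_camera('scene')
cv2.imwrite('pics/e2.png',np.hstack([cv2.resize(a[170:270,110:210],None,fx=4,fy=4,interpolation=cv2.INTER_CUBIC),cv2.resize(b[120:220,300:400],None,fx=4,fy=4,interpolation=cv2.INTER_CUBIC)]))
```

```text
t 17.95 pos [0.4767 0.1336 0.1845] phi 0.1443 TURN -0.0057 then tool d [-0.001  -0.0124  0.0775] q [-0.99  0.28  0.7   2.06 -0.23  0.88 -0.01] w 0.798 F [-0.4  0.4 -0.6] grip 0.0
```

View pics/e2.png

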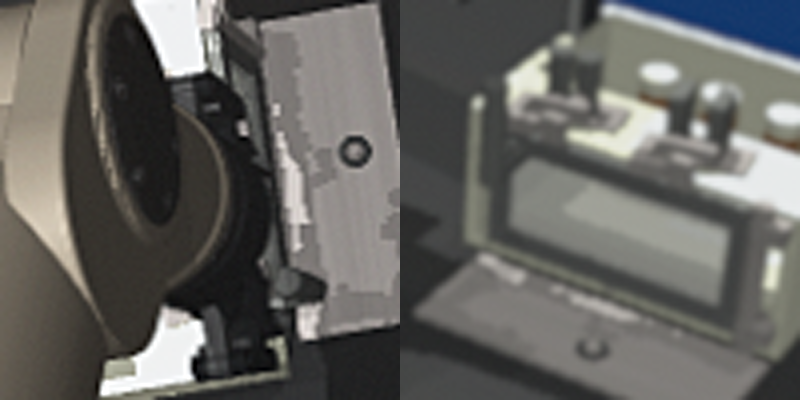

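The scene view shows the pegs' tops about 30 px apart (45 px before), i.e. near 20 mm, so both catches are shut; the gate is still closed and the post top sits at about (182,241) in the top image.

Run:
```python
from h import *
print(px('top',[.43,.127,.2]),px('top',[.4646,.1307,.145]), on('top',(182,241),.145))
```

```text
[176.39810444 255.32109105] [181.41176307 239.99855771] [0.46246665 0.12942563 0.145     ]
```

Emit:
shift_gripper(moves={"sx": [-0.0025, 0, 0, 0, 0], "sy": [-0.031, 0, 0, 0, 0], "sz": [0, 0, 0.075, 0.075, 0], "spin": [0, 0, 0, 0, 0], "finger_gap": [0.8, 0.8, 0.8, 0.8, 0.8]})

```text
t: 18.55
eef_pos: [0.4616, 0.1308, 0.1216]
tool_rot: [-0.001, 0.653, 0.757, -0.003]
contact_force: [-0.3, -0.3, 0.6]
gripper_width: 0.8
grasp_force: 0.0
```

```bash
python3 to.py .4646 .1307 .107 .15
```

```text
t 18.55 pos [0.4616 0.1308 0.1216] phi 0.147 TURN -0.003 then tool d [-0.0005  0.003   0.0146] q [-0.94  0.36  0.65  2.14 -0.32  0.74  0.07] w 0.8 F [-0.3 -0.3  0.6] grip 0.0
```

To row units: 0.012 m is 0.03, 0.002 m is 0.005.

Emit:
shift_gripper(moves={"sx": [-0.0013, 0, 0, 0, 0, 0, 0, 0, 0], "sy": [0.005, 0, 0, 0, 0, 0, 0, 0, 0], "sz": [0.03, 0, 0, 0, 0, 0, 0, 0, 0], "spin": [0, 0, 0, 0, 0, 0, 0, 0, 0], "finger_gap": [0.8, 0.5, 0.2, 0.1, 0.1, 0.1, 0.1, 0.1, 0.1]}, grip_n=60)

```text
t: 19.45
eef_pos: [0.4639, 0.13, 0.1127]
tool_rot: [-0.002, 0.654, 0.757, -0.002]
contact_force: [-10.9, -3.1, 13.5]
gripper_width: 0.166
grasp_force: 58.3
```

```bash
python3 to.py .4646 .1307 .107 .15
```

```text
t 19.45 pos [0.4639 0.13   0.1127] phi 0.1456 TURN -0.0044 then tool d [0.0005 0.0008 0.0057] q [-0.92  0.38  0.63  2.14 -0.34  0.72  0.09] w 0.166 F [-10.9  -3.1  13.5] grip 58.3
```

To row units: -0.0158 m is -0.0395, -0.003 m is -0.0075, -0.1 rad is -0.0637.

Emit:
shift_gripper(moves={"sx": [0, -0.0395, -0.0395, -0.0395, -0.0395, -0.0395, 0], "sy": [-0.0025, 0.0103, 0.0103, 0.0103, 0.0103, 0.0103, 0], "sz": [-0.0075, 0, 0, 0, 0, 0, 0], "spin": [0, -0.0637, -0.0637, -0.0637, -0.0637, -0.0637, 0], "finger_gap": [0.1, 0.1, 0.1, 0.1, 0.1, 0.1, 0.1]})

```text
t: 20.15
eef_pos: [0.5103, 0.0637, 0.1133]
tool_rot: [-0.001, 0.445, 0.895, -0.001]
contact_force: [1.5, 3.9, -19.7]
gripper_width: 0.165
grasp_force: 63.5
```

Create gate.py:
```python
from h import *
o=bot.get_obs();p=o['eef_pos'][:2]-[.6175,.1873]
print('gate',np.arctan2(p[1],p[0])%(2*np.pi)-3.495,'r',np.hypot(*p),'should be .1634')
```

```bash
python3 gate.py;python3 to.py .4646 .1307 .107
```

```text
gate 0.5029265055567631 r 0.16358956328084853 should be .1634
t 20.15 pos [0.5103 0.0637 0.1133] phi 0.648 TURN 0 then tool d [0.081  0.004  0.0063] q [-0.65  0.41  0.5   2.07 -0.29  0.74  0.68] w 0.165 F [  1.5   3.9 -19.7] grip 63.5
```

To row units: -0.0158 m is -0.0395, 0.002 m is 0.005, -0.1 rad is -0.0637.

Emit:
shift_gripper(moves={"sx": [-0.0395, -0.0395, -0.0395, -0.0395, -0.0395, -0.0395, -0.0395, -0.0395, -0.0395, 0, 0, 0, 0, 0], "sy": [0.0103, 0.0103, 0.0103, 0.0103, 0.0103, 0.0103, 0.0103, 0.0103, 0.0103, 0, 0, 0, 0, 0], "sz": [0.005, 0, 0, 0, 0, 0, 0, 0, 0, 0, 0, 0, 0, 0], "spin": [-0.0637, -0.0637, -0.0637, -0.0637, -0.0637, -0.0637, -0.0637, -0.0637, -0.0637, 0, 0, 0, 0, 0], "finger_gap": [0.1, 0.1, 0.1, 0.1, 0.1, 0.1, 0.1, 0.1, 0.1, 0.1, 0.1, 0.1, 0.1, 0.1]})

```text
t: 21.55
eef_pos: [0.6466, 0.0272, 0.1131]
tool_rot: [-0.001, 0.013, 1.0, 0.001]
contact_force: [-2.1, 4.8, -2.6]
gripper_width: 0.169
grasp_force: 65.4
```

```bash
python3 gate.py;python3 to.py .4646 .1307 .107
```

```text
gate 1.39700076423654 r 0.16272499802624707 should be .1634
t 21.55 pos [0.6466 0.0272 0.1131] phi 1.5446 TURN 0 then tool d [0.1846 0.0987 0.0061] q [-0.32  0.57  0.26  1.74 -0.18  0.86  1.56] w 0.169 F [-2.1  4.8 -2.6] grip 65.4
```

```bash
python3 -c "
from station import bot
print(bot.get_obs()['joint_vel'].round(3));print(bot.hand_in())"
```

```text
[-0.001 -0.001 -0.002  0.    -0.    -0.     0.001]
the job is handed in; nothing more can be done
None
```

The job is handed in at about 22 s, with both vials in their bores, both catches squeezed shut in order (plates, then pegs), and the gate at about 1.40 rad from the tool pose, still held by its post; `hand_in()` gave no verdict.

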